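# Load the inspection slide under the stage clips

## Task

Load the slide with the round glass window into the inspection stage: set it on the stage in front of the two sprung clips and slide it straight in under them, towards the stop bar, until both clips have ridden up over its raised front bead and snapped down behind it. Leave it lying flat, centred and square on the stage, and let go of it.

Things in the scene. Friction and masses are not known exactly. Their poses are not given: they have to be found in the camera images.
- slide_grip (a point): Middle of the windowed slide's upright grip block (mm: 30 long, 12 across y, 40 high). Slide: loose flat aluminium plate 110x70x6, round window 37, bead 13 high across its front (+x) end; x forward, z up. Point is 30 above its underside, 87 behind bead front, 23 ahead of rear edge. Starts flat on the side table at the robot's right by a 70 mm blank with like grip, no window or bead: not wanted.
- stage_seat (a point): Where the grip block's middle lies with the slide flat, centred, square and against the stop. x: push direction, away from the robot; z up. Fixed aluminium stage 220 long, 110 wide; its top is 30 below this point, 16 above the bench, from 88 behind it to 132 ahead. Stop face 87 mm ahead. Set the slide down clear of the clips with its block 70 to 85 behind this point. Pushing in takes under 10 N.
- clip_left (a joint): Left sprung steel leaf clip on the stage, 12 wide, 15 mm left of the centre line, hinged beyond the stop; rad, up is positive: 0 at rest on the empty stage, 0.21 riding over the bead, about 0.09 snapped down on the plate behind it (last 10 mm before the stop), pressing about 1 N. Its upturned lip begins 28 mm ahead of stage_seat, 18 above the stage top, and slopes to a nose 61 ahead, 1 above it.
- clip_right (a joint): Right sprung clip, the same, 15 mm right of the centre line. Both ride up by themselves when the bead is pushed under their lips. To the left of the stage, 135 to 305 mm left of the robot's centre line and 500 to 740 mm ahead of it, the bench carries a fixed press frame 0.30 m high: bring the arm in over it or in front of it.

How it is judged:
At the end, for the whole second after the job is handed in: The windowed slide lies flat on the stage (height within 4 mm, tilt under 4.5 degrees), from 14 mm short of the stop to right against it, within 15 mm of the centre line and 10.9 degrees of square; both clips are snapped down on it behind the bead (each between 0.05 and 0.14 rad) (x of slide_grip in the frame of stage_seat between -0.014 and 0.005 m and y of slide_grip in the frame of stage_seat between -0.015 and 0.015 m and z of slide_grip in the frame of stage_seat between -0.004 and 0.004 m and angle between the x axis of slide_grip and the x axis of stage_seat, either way round below 0.19 rad and angle between slide_grip's own z axis and vertical below 0.08 rad and value of joint clip_left between 0.05 and 0.14 rad and value of joint clip_right between 0.05 and 0.14 rad); the robot touches nothing.
It also fails if it takes over 45 s, if anything falls off the work surface, if the arm or the gripper's body presses on something with over 40 N, if the wrist force passes 120 N, or if a joint passes its speed limit or range.

## Robot

A 7-joint arm with a two-finger parallel gripper is mounted at the origin on a cart in front of the work surface, level with it; the furniture and walls round the work are solid. World frame = base frame: x ahead of the robot, y to its left, z up, the work surface at z = 0. Lengths are in m, angles in rad, forces in N, time in s.
With the tool pointing down it reaches from about 0.425 to 0.925 m from the base axis. Payload 6.8 kg.
Tool frame: the origin (TCP) lies at the very end of the fingers, on their centre line; the grasp point (between the pads) lies 19 mm behind it (grip_point_offset is the distance from the TCP to the grasp point, in m); z points along the fingers, y is the line along which they close (so a half turn about z gives the same grasp; the last joint's range is limited). The gripper opens to 85 mm and grips with 20 to 120 N. Pads are 22 mm wide; open, the fingers measure 114 mm over their backs; the gripper's body (76 mm by 85 mm) begins 54 mm behind the grasp point. The pads swing forward as they close: fully open they stand 13 mm farther back than shut.
Start: joints at [1.17, 0.477, 0.022, 1.555, -0.011, 1.109, -0.083], TCP at [0.195, -0.646, 0.195] pointing down, gripper open.
Joint ranges: [-2.96, 2.96], [-0.34, 2.1], [-1.41, 1.46], [0.24, 2.44], [-1.37, 4.51], [0.17, 1.92], [-2.96, 2.96]. Speed limits (rad/s): [2.39, 2.39, 3.14, 3.14, 3.14, 3.14, 3.14].

## Interface

Orientations are given as a unit quaternion [w, x, y, z].
In Python, from plant import * gives the robot as it stands. The module is installed in compiled form; this text tells all that it offers.
- The arm moves only by the tool move_arm, never from a script. Its argument "steps" is a list of rows, each a list of 3 entries, a list of its own where there are three numbers: the turn, a rotation vector about the tool's x, y, z in degrees, then the shift along the tool's x, y, z in mm, then the opening, from 0 (shut) to 1 (fully open). In form: [[[ax, ay, az], [dx, dy, dz], fingers], ...]. A call has 1 to 10 rows; each row is the pose to reach, as a shift and turn from the pose commanded when the call began, along the tool's axes at that moment; what a row does not reach only later rows make up. A row lasts 1/10 s, in which the tool goes at most 50 mm and 8.59 degrees, less where a joint would pass 70% of its speed; a pose out of reach is approached as far as the arm can. A call with a gripper value outside its range is refused whole. The fingers move at their own pace and stop on an object; "squeeze" is the grip in N (left out, the last holds). Time passes only in rows, so rows that repeat a pose let the fingers close. It gives the time, the measured TCP pose, the force, the opening and the grip force at its end, in the units of the state.
- state(): the state, without advancing time (a new reading comes with each control period).
- snapshot(name): name is "scene" or "top"; returns a dict with "frame" (480x640x3 uint8, red, green, blue), "K" (3x3 intrinsics, pixels), "T" (4x4, takes a point from camera to world coordinates). Camera axes: x right, y down, z forward; pixel columns grow to the right and rows downward; lengths in m; the calibration is good to about 2 mm. A picture is of the moment at which its call begins. There is no depth.
- close_job(): hands the job in; it is judged then, once.
The state is a dict: "t": time; "joints": joint angles; "dq": joint speeds; "joint_torque": joint torques, N m; "tcp_pos": TCP position; "tool_rot": TCP orientation; "contact_force": force on the tool from outside, world axes, zero at the start; "ft_torque": the same for the moment, N m; "opening": finger opening in m; "grasp_force": force on a finger pad.
Only numpy, scipy, OpenCV 4.12 (cv2) and the standard library are available. Lean on these libraries where they do the work, as an engineer would, in place of code of your own. Each camera call takes 0.05 s, during which the arm holds its last target. There are 200 camera calls.

## Working session

There is one attempt and no reset: what is moved stays moved. The work goes in short steps, Python scripts to look and compute and a tool call to move; the robot and the scene stay as the last step left them, time stands still between calls to the robot, and variables do not carry over. Pictures are saved under pics/ and viewed, at most 10 in all, crops included, and the job is handed in when it is done.

Besides the shell and the picture viewer there is one more tool, called in YAML: its name, and indented under it one key for each argument. move_arm: Moves the arm, as the interface text tells. Its arguments: {"type":"object","properties":{"steps":{"type":"array"},"squeeze":{"type":"number"}},"required":["steps"]}

```bash
mkdir -p pics; python3 - <<'E'
from plant import *
import cv2, numpy as np
s=state();print({k:np.round(v,3).tolist() for k,v in s.items()})
for n in("scene","top"):
    d=snapshot(n);cv2.imwrite(f"pics/{n}0.png",d["frame"][:,:,::-1]);print(n,d["K"].tolist(),np.round(d["T"],4).tolist())
E
```

```text
{'t': 0.0, 'joints': [1.17, 0.478, 0.022, 1.556, -0.011, 1.109, -0.083], 'dq': [0.004, -0.001, -0.0, 0.002, 0.0, 0.0, -0.001], 'joint_torque': [-0.0, -59.644, 1.608, -28.119, 0.012, 0.009, 0.0], 'tcp_pos': [0.195, -0.646, 0.194], 'tool_rot': [-0.001, 0.989, 0.146, -0.0], 'contact_force': [0.03, -0.614, -0.553], 'ft_torque': [-0.013, 0.056, -0.001], 'grasp_force': 0.0, 'opening': 0.086}
scene [[469.0552700249423, 0.0, 319.6830198041922], [0.0, 469.0552700249423, 232.74615381221065], [0.0, 0.0, 1.0]] [[-0.558, -0.5724, 0.6008, 0.0683], [-0.8298, 0.3803, -0.4083, 0.1204], [0.0052, -0.7264, -0.6872, 0.6564], [0.0, 0.0, 0.0, 1.0]]
top [[573.2932453081102, 0.0, 311.07093239357664], [0.0, 573.2932453081102, 239.94998580853374], [0.0, 0.0, 1.0]] [[-0.0271, -0.9921, 0.1227, 0.4255], [-0.9994, 0.0241, -0.0256, -0.2039], [0.0224, -0.1233, -0.9921, 1.2447], [0.0, 0.0, 0.0, 1.0]]
```

View pics/scene0.png

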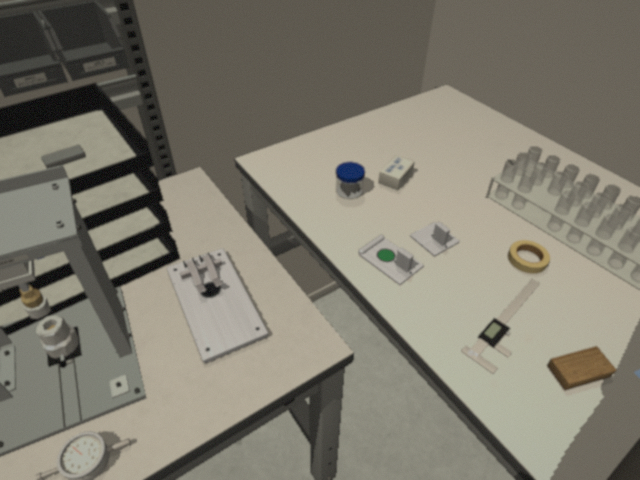

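View pics/top0.png

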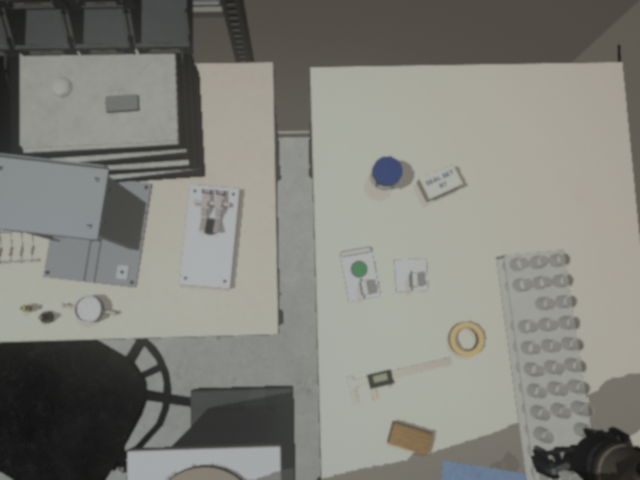

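The scene view shows the windowed slide (green window at 387,255) next to the blank (435,237) and the stage at about (217,305). In the top view the slide is at about (360,273), the blank at (412,275), and the stage corners are about (190,186), (240,187), (232,288) and (181,285). I'll zoom in for exact corners.

```bash
python3 - <<'E'
import cv2, numpy as np
t=cv2.imread("pics/top0.png");s=cv2.imread("pics/scene0.png")
a=cv2.resize(t[235:315,330:440],None,fx=7,fy=7,interpolation=2)[:,:400]
b=cv2.resize(t[178:298,170:250],None,fx=4.7,fy=4.7,interpolation=2)
out=np.zeros((600,800,3),np.uint8)
out[:560,:400]=a[:560]; b=b[:600];out[:b.shape[0],410:410+b.shape[1]]=b
cv2.imwrite("pics/crop1.png",out)
c=cv2.resize(s[225:290,350:430],None,fx=5,fy=5,interpolation=2)
d=cv2.resize(s[240:365,160:280],None,fx=3.3,fy=3.3,interpolation=2)
out=np.zeros((420,800,3),np.uint8);out[:c.shape[0],:400]=c;out[:d.shape[0],404:404+d.shape[1]]=d
cv2.imwrite("pics/crop2.png",out)
E
```

```text
(no output)
```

View pics/crop1.png

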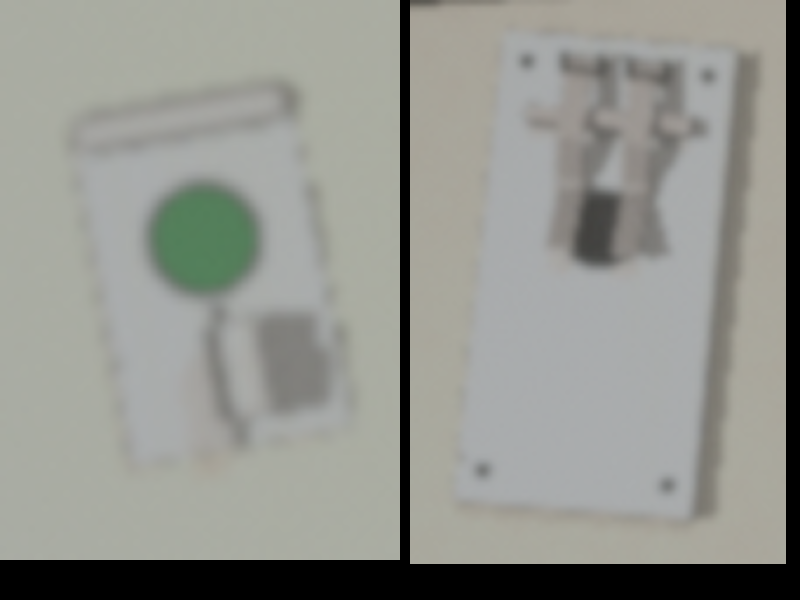

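View pics/crop2.png

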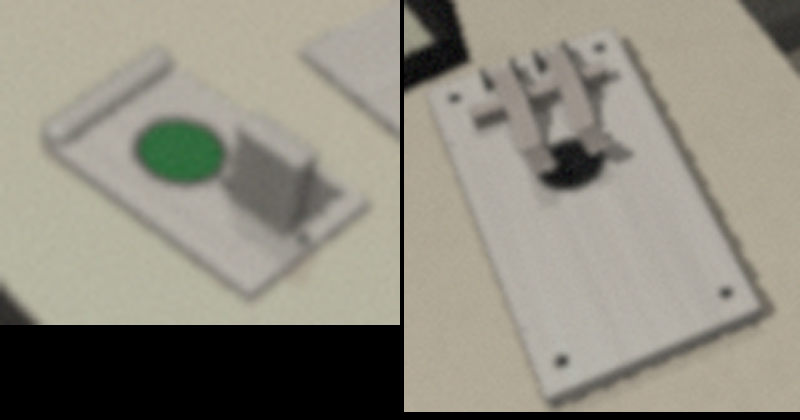

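Crop 1 (top view) shows the slide's bead at the far end, its window centre at crop (203,238) and its rear corners at (128,468) and (350,428). The stage corners there are (505,32), (738,48), (693,520) and (457,500). Crop 2 shows the same features in the scene view: window at (180,152), and stage corners at (548,395), (765,300), (622,32) and (430,92). Next I'll triangulate.

```bash
cat > h.py <<'E'
import numpy as np, cv2
from plant import *
CAM={}
def cam(n):
    if n not in CAM: CAM[n]=snapshot(n)
    return CAM[n]
def ray(n,p):
    d=cam(n);T=np.array(d["T"]);v=T[:3,:3]@np.linalg.solve(d["K"],[p[0],p[1],1]);return T[:3,3],v/np.linalg.norm(v)
def onz(n,p,z):
    o,v=ray(n,p);return o+v*(z-o[2])/v[2]
def tri(p,q):
    o,v=ray("top",p);a,b=ray("scene",q)
    s=np.linalg.lstsq(np.c_[v,-b],a-o,rcond=None)[0];x,y=o+s[0]*v,a+s[1]*b
    return (x+y)/2,np.linalg.norm(x-y)
E
python3 - <<'E'
from h import *
np.set_printoptions(precision=4,suppress=True)
A=lambda u,v:(330+u/7-.43,235+v/7-.43); B=lambda u,v:((u-410)/4.7+169.6,v/4.7+177.6)
C=lambda u,v:(349.6+u/5,224.6+v/5); D=lambda u,v:((u-404)/3.3+159.65,v/3.3+239.65)
print("win",tri(A(203,238),C(180,152)))
for n,p,q in(("rl",(130,466),(250,293)),("rr",(350,428),(368,203))):print(n,tri(A(*p),C(*q)))
print("beadtop FL,FR",onz("top",A(72,120),.013),onz("top",A(290,85),.013),onz("scene",C(45,130),.013),onz("scene",C(160,50),.013))
print("block top L edge front/rear, scene FL,RL,RR", [onz("scene",C(*p),.046) for p in((240,128),(292,165),(315,158),(262,115))])
print("block top, top view",[onz("top",A(*p),.046) for p in((215,312),(245,440),(258,315),(275,412))])
st=[]
for n,p,q in(("RL",(457,500),(548,395)),("RR",(693,520),(765,300)),("FR",(738,48),(622,32)),("FL",(505,32),(430,92))):
    a,b=onz("top",B(*p),.016),onz("scene",D(*q),.016);print(n,tri(B(*p),D(*q)),a,b);st.append((a+b)/2)
E
rm -f /dev/null/x
```

```text
win (array([ 0.5141, -0.3366,  0.0068]), np.float64(0.001143308701003956))
rl (array([ 0.4445, -0.3114,  0.0081]), np.float64(0.0011848773730349595))
rr (array([ 0.4547, -0.3797,  0.0056]), np.float64(0.002010048254184623))
beadtop FL,FR [ 0.5507 -0.2972  0.013 ] [ 0.56   -0.3651  0.013 ] [ 0.548  -0.2962  0.013 ] [ 0.5581 -0.3614  0.013 ]
block top L edge front/rear, scene FL,RL,RR [array([ 0.4848, -0.3347,  0.046 ]), array([ 0.4602, -0.338 ,  0.046 ]), array([ 0.4583, -0.3473,  0.046 ]), array([ 0.4854, -0.3458,  0.046 ])]
block top, top view [array([ 0.4886, -0.3356,  0.046 ]), array([ 0.4503, -0.3431,  0.046 ]), array([ 0.4874, -0.3485,  0.046 ]), array([ 0.4584, -0.3524,  0.046 ])]
RL (array([0.4903, 0.0475, 0.0171]), np.float64(0.0019841378863607886)) [0.4899 0.0468 0.016 ] [0.4916 0.0482 0.016 ]
RR (array([ 0.4777, -0.0604,  0.022 ]), np.float64(0.00021928145645552216)) [ 0.4781 -0.0596  0.016 ] [ 0.4816 -0.0622  0.016 ]
FR (array([ 0.6955, -0.0842,  0.0112]), np.float64(0.004888826565799034)) [ 0.6957 -0.0825  0.016 ] [ 0.6892 -0.0846  0.016 ]
FL (array([0.7056, 0.0249, 0.0161]), np.float64(0.00013074222452590944)) [0.7057 0.025  0.016 ] [0.7057 0.0248 0.016 ]
```

```bash
cat >> h.py <<'E'
from scipy.spatial.transform import Rotation as R
def go(x,y,z,yaw):
    s=state();q=s["tool_rot"];r=R.from_quat([q[1],q[2],q[3],q[0]])
    t=R.from_euler("z",yaw,degrees=True)*R.from_euler("x",180,degrees=True)
    print("tcp",np.round(s["tcp_pos"],4),"yaw",round(float(np.degrees(np.arctan2(r.as_matrix()[1,0],r.as_matrix()[0,0]))),2),"F",np.round(s["contact_force"],2),"t",s["t"])
    print("turn",np.round((r.inv()*t).as_rotvec(degrees=True),2),"shift",np.round(r.inv().apply(np.array([x,y,z])-s["tcp_pos"])*1000,1))
E
python3 -c "
from h import *
go(.472,-.342,.13,8)"
```

```text
tcp [ 0.1947 -0.6459  0.1941] yaw 16.78 F [-1.11  0.02  0.03] t 0.2
turn [-0.06  0.01  8.78] shift [ 353.2 -210.9   64.3]
```

move_arm:
  steps:
    - [[0,0,1],[36,-22,0],0.5]
    - [[0,0,2],[72,-43,0],0.5]
    - [[0,0,3],[108,-65,5],0.5]
    - [[0,0,4],[144,-86,10],0.5]
    - [[0,0,5],[180,-108,20],0.5]
    - [[0,0,6],[216,-129,30],0.5]
    - [[0,0,7],[252,-151,40],0.5]
    - [[0,0,8],[288,-172,50],0.5]
    - [[0,0,8.8],[324,-194,60],0.5]
    - [[0,0,8.8],[353,-211,64],0.5]

```text
t: 1.2
tcp_pos: [0.4731, -0.3395, 0.1297]
tool_rot: [-0.001, 0.998, 0.07, -0.0]
contact_force: [0.3, -0.6, 0.3]
opening: 0.0426
grasp_force: 0.0
```

```bash
python3 - <<'E'
from h import *
go(.472,-.342,.13,8);print(state()["opening"])
c=[]
for n,(r0,c0) in(("top",(215,310)),("scene",(190,340))):
    f=cam(n)["frame"][r0:r0+110,c0:c0+100,::-1];c.append(cv2.resize(f,None,fx=4,fy=4,interpolation=2))
cv2.imwrite("pics/hover.png",np.hstack(c))
E
```

```text
tcp [ 0.4731 -0.3395  0.1297] yaw 8.07 F [ 0.33 -0.57  0.3 ] t 1.2
turn [-0.09  0.04  0.07] shift [-1.4  2.3 -0.3]
0.042587734084128824
```

View pics/hover.png

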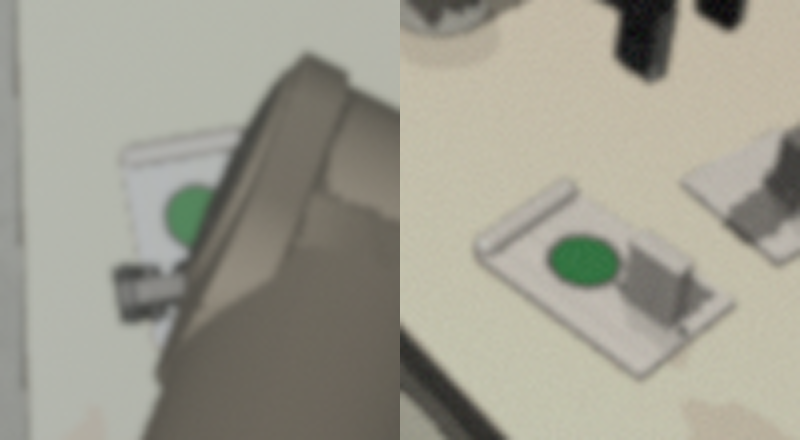

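In the hover picture the gripper is over the slide's grip block and partly hides it in the top view. The scene view shows the block clear of the fingers. Now I'll descend and grip.

move_arm:
  steps:
    - [[0,0,0],[-1,2,25],0.5]
    - [[0,0,0],[-1,2,50],0.5]
    - [[0,0,0],[-1,2,70],0.5]
    - [[0,0,0],[-1,2,85],0.5]
    - [[0,0,0],[-1,2,98],0.5]
    - [[0,0,0],[-1,2,107],0.5]
    - [[0,0,0],[-1,2,113],0.5]
    - [[0,0,0],[-1,2,114],0.5]
    - [[0,0,0],[-1,2,114],0.5]

```text
t: 2.2
tcp_pos: [0.4715, -0.3447, 0.017]
tool_rot: [0.0, 0.998, 0.07, 0.0]
contact_force: [-0.1, 0.3, 0.4]
opening: 0.0427
grasp_force: 0.0
```

move_arm:
  steps:
    - [[0,0,0],[0,0,0],0.3]
    - [[0,0,0],[0,0,0],0.2]
    - [[0,0,0],[0,0,0],0.1]
    - [[0,0,0],[0,0,0],0]
    - [[0,0,0],[0,0,0],0]
    - [[0,0,0],[0,0,0],0]
  squeeze: 50

```text
t: 2.8
tcp_pos: [0.4712, -0.3445, 0.0167]
tool_rot: [0.0, 0.998, 0.07, 0.0]
contact_force: [-0.1, -0.5, -0.3]
opening: -0.0001
grasp_force: 0.0
```

The fingers shut on nothing, so I'll look before moving again.

```bash
python3 - <<'E'
from h import *
c=[]
for n,(r0,c0) in(("top",(215,310)),("scene",(190,340))):
    f=cam(n)["frame"][r0:r0+110,c0:c0+100,::-1];c.append(cv2.resize(f,None,fx=4,fy=4,interpolation=2))
cv2.imwrite("pics/miss.png",np.hstack(c))
go(.472,-.342,.017,8)
E
```

```text
tcp [ 0.4712 -0.3445  0.0167] yaw 7.97 F [0.12 0.16 0.03] t 2.9
turn [ 0.   -0.   -0.03] shift [ 1.1 -2.4 -0.3]
```

View pics/miss.png

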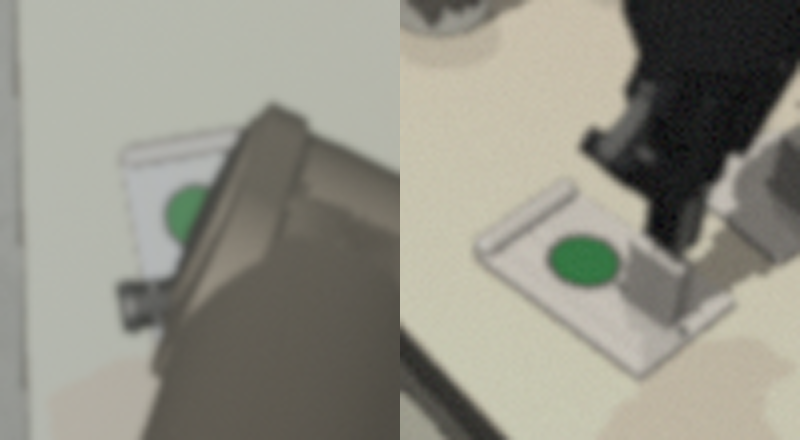

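The slide hasn't moved. The shut fingers are standing beside the block on its right (-y) side, at crop (680,200), with the block at (655,285). I'll compare the fingertip positions in the hover picture with the reported TCP.

```bash
python3 - <<'E'
from h import *
np.set_printoptions(precision=4,suppress=True)
P=lambda u,v:(340+(u-400)/4-.4,190+v/4-.4)
print("hover tips", [onz("scene",P(*p),z) for z in(.13,.137) for p in((650,82),(728,30),(640,65),(718,15))])
print("block top now FL,RL,RR,FR",[onz("scene",P(*p),.046) for p in((632,240),(672,272),(693,268),(650,235))])
print("miss finger edges at z .05", [onz("scene",P(*p),.05) for p in((648,235),(690,250))])
d=cam("scene");T=np.array(d["T"])
for p in((.4712,-.3445,.046),(.4712,-.3445,.0167),(.4731,-.3395,.1297)):
    c=d["K"]@np.linalg.inv(T)[:3]@np.r_[p,1];c=c[:2]/c[2];print("proj crop",400+(c[0]+.4-340)*4,(c[1]+.4-190)*4)
E
```

```text
hover tips [array([ 0.497 , -0.3423,  0.13  ]), array([ 0.5047, -0.3948,  0.13  ]), array([ 0.508 , -0.3462,  0.13  ]), array([ 0.5151, -0.3984,  0.13  ]), array([ 0.4913, -0.3361,  0.137 ]), array([ 0.4989, -0.3879,  0.137 ]), array([ 0.5021, -0.34  ,  0.137 ]), array([ 0.5091, -0.3915,  0.137 ])]
block top now FL,RL,RR,FR [array([ 0.4859, -0.3357,  0.046 ]), array([ 0.4606, -0.3374,  0.046 ]), array([ 0.4573, -0.347 ,  0.046 ]), array([ 0.4838, -0.3447,  0.046 ])]
miss finger edges at z .05 [array([ 0.4816, -0.3409,  0.05  ]), array([ 0.4639, -0.3504,  0.05  ])]
proj crop 668.1024506793522 251.67308321347923
proj crop 659.7384278134537 295.665937959501
proj crop 682.4314925370807 115.56617235673423
```

The fingertip midpoint in the hover picture agrees with the reported TCP in x and y only if the tips are about 33 mm higher than reported. The fingers must therefore have closed just above the block. I'll open them and go down gently in small steps, watching the force.

move_arm:
  steps:
    - [[0,0,0],[1,-2,0],0.5]
    - [[0,0,0],[1,-2,0],0.5]
    - [[0,0,0],[1,-2,0],0.5]
    - [[0,0,0],[1,-2,3],0.5]
    - [[0,0,0],[1,-2,6],0.5]
    - [[0,0,0],[1,-2,9],0.5]
    - [[0,0,0],[1,-2,12],0.5]
    - [[0,0,0],[1,-2,12],0.5]

```text
t: 3.75
tcp_pos: [0.4715, -0.3422, 0.0041]
tool_rot: [-0.0, 0.998, 0.07, -0.0]
contact_force: [-0.2, -0.3, -0.4]
opening: 0.0425
grasp_force: 0.0
```

```bash
python3 - <<'E'
from h import *
go(.472,-.342,-.015,8);print(state()["opening"])
c=[]
for n,(r0,c0) in(("top",(215,310)),("scene",(190,340))):
    f=cam(n)["frame"][r0:r0+110,c0:c0+100,::-1];c.append(cv2.resize(f,None,fx=4,fy=4,interpolation=2))
cv2.imwrite("pics/low.png",np.hstack(c))
E
```

```text
tcp [ 0.4715 -0.3422  0.0041] yaw 7.97 F [-0.17 -0.28 -0.44] t 3.75
turn [-0.03  0.04 -0.03] shift [ 0.5 -0.1 19.1]
0.04246268614101114
```

View pics/low.png

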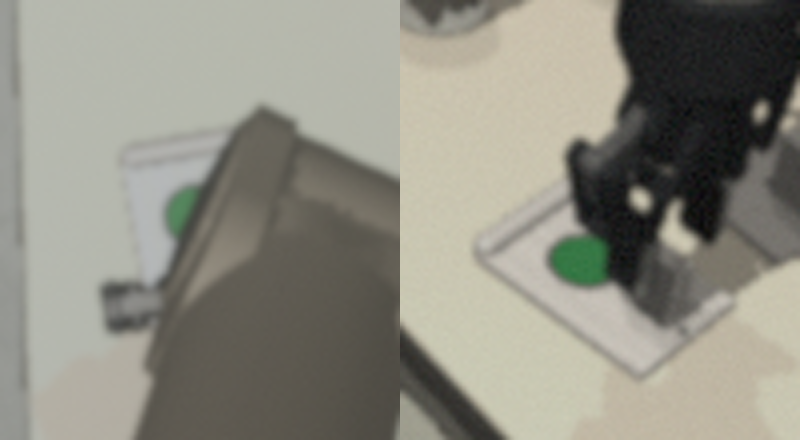

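```bash
python3 - <<'E'
from h import *
d=cam("scene");T=np.array(d["T"])
for s in(-1,1):
  for off in (.021,.036):
    for dx in (-.011,.011):
      for z in(.015,.03,.045):
        p=np.array([.4715,-.3422])+s*off*np.array([.139,-.99])+dx*np.array([.99,.139])
        c=d["K"]@np.linalg.inv(T)[:3]@np.r_[p,z,1];c=c[:2]/c[2];print("LR"[s>0],off,dx,z,np.round([400+(c[0]+.4-340)*4,(c[1]+.4-190)*4]))
E
```

```text
L 0.021 -0.011 0.015 [643. 336.]
L 0.021 -0.011 0.03 [647. 313.]
L 0.021 -0.011 0.045 [652. 291.]
L 0.021 0.011 0.015 [607. 309.]
L 0.021 0.011 0.03 [611. 287.]
L 0.021 0.011 0.045 [614. 264.]
L 0.036 -0.011 0.015 [621. 352.]
L 0.036 -0.011 0.03 [625. 330.]
L 0.036 -0.011 0.045 [629. 307.]
L 0.036 0.011 0.015 [585. 325.]
L 0.036 0.011 0.03 [589. 303.]
L 0.036 0.011 0.045 [592. 280.]
R 0.021 -0.011 0.015 [703. 291.]
R 0.021 -0.011 0.03 [707. 269.]
R 0.021 -0.011 0.045 [712. 246.]
R 0.021 0.011 0.015 [666. 265.]
R 0.021 0.011 0.03 [671. 243.]
R 0.021 0.011 0.045 [675. 220.]
R 0.036 -0.011 0.015 [723. 275.]
R 0.036 -0.011 0.03 [728. 253.]
R 0.036 -0.011 0.045 [733. 230.]
R 0.036 0.011 0.015 [687. 250.]
R 0.036 0.011 0.03 [691. 228.]
R 0.036 0.011 0.045 [696. 205.]
```

The fingers now straddle the block: left tip at about crop (630,287), right tip at about (720,240). Both fit a real tip height near 43 mm while part open. I'll go down another 19 mm and then close.

move_arm:
  steps:
    - [[0,0,0],[0,0,4],0.5]
    - [[0,0,0],[0,0,8],0.5]
    - [[0,0,0],[0,0,11],0.5]
    - [[0,0,0],[0,0,14],0.5]
    - [[0,0,0],[0,0,17],0.5]
    - [[0,0,0],[0,0,19],0.5]
    - [[0,0,0],[0,0,19],0.5]

```text
t: 4.6
tcp_pos: [0.4717, -0.3423, -0.0147]
tool_rot: [-0.0, 0.998, 0.07, -0.0]
contact_force: [0.5, -0.4, -0.3]
opening: 0.0426
grasp_force: 0.0
```

move_arm:
  steps:
    - [[0,0,0],[0,0,0],0.35]
    - [[0,0,0],[0,0,0],0.25]
    - [[0,0,0],[0,0,0],0.15]
    - [[0,0,0],[0,0,0],0.05]
    - [[0,0,0],[0,0,0],0]
    - [[0,0,0],[0,0,0],0]
    - [[0,0,0],[0,0,0],0]
  squeeze: 50

```text
t: 5.3
tcp_pos: [0.4721, -0.3426, -0.014]
tool_rot: [0.0, 0.998, 0.069, 0.0]
contact_force: [-0.3, -0.4, 5.4]
opening: 0.0114
grasp_force: 49.5
```

The block is gripped: opening 11.4 mm, grip 49.5 N. Now I'll lift.

move_arm:
  steps:
    - [[0,0,0],[0,0,-5],0]
    - [[0,0,0],[0,0,-15],0]
    - [[0,0,0],[0,0,-30],0]
    - [[0,0,0],[0,0,-50],0]
    - [[0,0,0],[0,0,-70],0]
    - [[0,0,0],[0,0,-85],0]
    - [[0,0,0],[0,0,-90],0]
    - [[0,0,0],[0,0,-90],0]
  squeeze: 60

```text
t: 6.1
tcp_pos: [0.4724, -0.3427, 0.0767]
tool_rot: [0.001, 0.998, 0.07, 0.001]
contact_force: [-0.7, -0.4, -1.5]
opening: 0.0111
grasp_force: 58.4
```

```bash
python3 - <<'E'
from h import *
go(.4935,-.0077,.076,-6);print(state()["opening"],state()["grasp_force"])
c=[]
for n,(r0,c0) in(("top",(215,310)),("scene",(180,340))):
    f=cam(n)["frame"][r0:r0+110,c0:c0+100,::-1];c.append(cv2.resize(f,None,fx=4,fy=4,interpolation=2))
cv2.imwrite("pics/lift.png",np.hstack(c))
E
```

```text
tcp [ 0.4724 -0.3427  0.0767] yaw 7.98 F [-0.67 -0.44 -1.49] t 6.1
turn [ 0.05 -0.09 13.98] shift [  67.4 -328.8    0.4]
0.0110890456572099 58.443995118141174
```

View pics/lift.png

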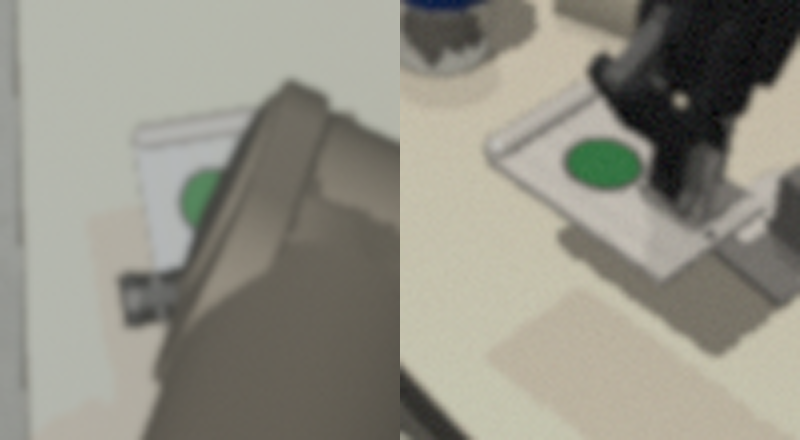

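The slide is held and clear of the table (scene crop: window at 605,163, rear-left corner at 662,280). I'll check for droop and height.

```bash
python3 - <<'E'
from h import *
P=lambda u,v:(340+(u-400)/4-.4,180+v/4-.4); Q=lambda u,v:(310+u/4-.4,215+v/4-.4)
print("FL bead top",tri(Q(135,128),P(488,145)))
for z in(.085,.09,.095,.1,.105): print(z,"win",np.round(onz("scene",P(605,163),z),4),"RL",np.round(onz("scene",P(662,278),z),4))
E
```

```text
FL bead top (array([ 0.5519045 , -0.29862011,  0.09783742]), np.float64(0.001166807453351392))
0.085 win [ 0.5232 -0.3456  0.085 ] RL [ 0.4531 -0.3181  0.085 ]
0.09 win [ 0.5192 -0.3415  0.09  ] RL [ 0.4497 -0.3142  0.09  ]
0.095 win [ 0.5152 -0.3375  0.095 ] RL [ 0.4463 -0.3104  0.095 ]
0.1 win [ 0.5113 -0.3334  0.1   ] RL [ 0.443  -0.3066  0.1   ]
0.105 win [ 0.5073 -0.3293  0.105 ] RL [ 0.4396 -0.3027  0.105 ]
```

The slide hangs level, with its underside at about reported TCP z + 14 mm. Next I'll carry it to a point above the stage entry.

move_arm:
  steps:
    - [[0,0,1],[5,-25,0],0]
    - [[0,0,2],[12,-58,0],0]
    - [[0,0,4],[19,-92,0],0]
    - [[0,0,5],[26,-126,0],0]
    - [[0,0,7],[33,-160,0],0]
    - [[0,0,8],[40,-195,0],0]
    - [[0,0,10],[47,-230,0],0]
    - [[0,0,11],[54,-263,0],0]
    - [[0,0,13],[60,-293,0],0]
    - [[0,0,14],[65,-317,0],0]

```text
t: 7.3
tcp_pos: [0.4918, -0.0173, 0.0751]
tool_rot: [-0.0, 0.999, -0.052, -0.001]
contact_force: [-0.1, -0.1, -0.4]
opening: 0.0108
grasp_force: 58.5
```

```bash
python3 -c "
from h import *
go(.4935,-.0077,.016,-6);s=state();print(s['opening'],s['grasp_force'])"
```

```text
tcp [ 0.4918 -0.0173  0.0751] yaw -5.99 F [-0.09 -0.13 -0.45] t 7.3
turn [-0.02  0.07  0.01] shift [ 0.8 -9.7 59.1]
0.010796463736608823 58.511695861816406
```

move_arm:
  steps:
    - [[0,0,0],[1,-5,10],0]
    - [[0,0,0],[1,-10,25],0]
    - [[0,0,0],[1,-10,40],0]
    - [[0,0,0],[1,-10,48],0]
    - [[0,0,0],[1,-10,50],0]
    - [[0,0,0],[1,-10,50],0]

```text
t: 7.9
tcp_pos: [0.4941, -0.0102, 0.0253]
tool_rot: [0.0, 0.999, -0.053, -0.0]
contact_force: [0.5, -0.1, -1.9]
opening: 0.0107
grasp_force: 58.6
```

```bash
python3 - <<'E'
from h import *
go(.4935,-.0077,.002,-6)
c=[]
for n,(r0,c0) in(("top",(175,160)),("scene",(235,150))):
    f=cam(n)["frame"][r0:r0+130,c0:c0+100 if n=="top" else c0+130,::-1];c.append(cv2.resize(f,None,fx=3.4,fy=3.4,interpolation=2))
cv2.imwrite("pics/over.png",np.hstack(c));print(c[0].shape,c[1].shape)
E
```

```text
tcp [ 0.4941 -0.0102  0.0253] yaw -6.07 F [ 0.47 -0.08 -1.88] t 7.9
turn [ 0.02  0.05 -0.07] shift [-0.8 -2.4 23.3]
(442, 340, 3) (442, 442, 3)
```

View pics/over.png

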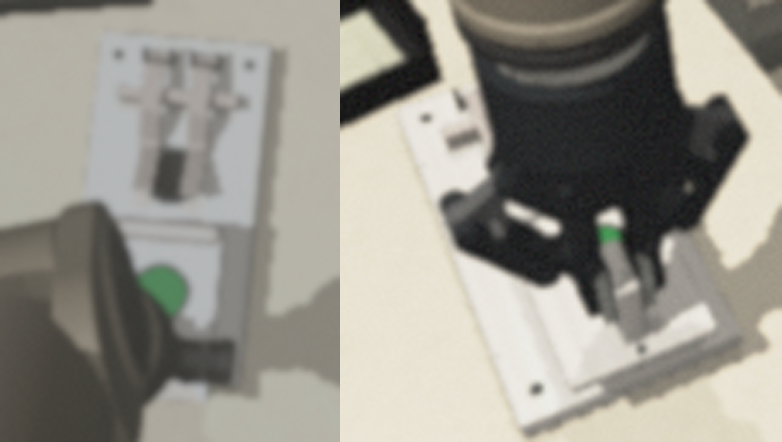

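The top view (left) shows the slide behind the clips: bead front-right corner at crop (220,228), window centre about (159,295). The scene view shows the slide's rear corners at (575,388) and (715,318). I'll express these in the stage frame.

```bash
cat >> h.py <<'E'
SEAT=np.array([.570,-.0157]);Y=np.radians(-6)
def sf(p): 
    d=p[:2]-SEAT;c,s=np.cos(Y),np.sin(Y);return np.round(1000*np.array([c*d[0]+s*d[1],-s*d[0]+c*d[1]]),1)
E
python3 - <<'E'
from h import *
Q=lambda u,v:(160+u/3.4-.35,175+v/3.4-.35);P=lambda u,v:(150+(u-340)/3.4-.35,235+v/3.4-.35)
for h in(.033,.039):
    print(h,"bead FR",sf(onz("top",Q(220,228),h+.013)),"bead F mid-left",sf(onz("top",Q(130,221),h+.013)),"win",sf(onz("top",Q(159,295),h+.006)),"rearR top",sf(onz("top",Q(207,400),h+.006)))
    print("  scene RL",sf(onz("scene",P(575,388),h+.0)),"RR",sf(onz("scene",P(717,322),h+.0)))
# stage edges again from these crops, and clips' middle
for p in((103,35),(272,47),(252,222),(86,200)):print("stage",sf(onz("top",Q(*p),.016)))
for p in((152,195),(205,200)):print("clip nose",sf(onz("top",Q(*p),.02)))
print("scene stage RL,RR",sf(onz("scene",P(526,425),.016)),sf(onz("scene",P(740,335),.016)))
s=state();print("tcp",sf(s["tcp_pos"]))
E
```

```text
0.033 bead FR [  8.3 -36.3] bead F mid-left [ 8.2 19.3] win [-35.4  -1.9] rearR top [-97.5 -37.6]
  scene RL [-89.3  29.5] RR [-86.1 -40.8]
0.039 bead FR [  7.7 -37.1] bead F mid-left [ 7.6 18.2] win [-35.9  -2.9] rearR top [-97.6 -38.4]
  scene RL [-93.4  30. ] RR [-90.3 -39.6]
stage [129.5  54.2]
stage [130.6 -54. ]
stage [ 17.1 -51.9]
stage [22.6 53.9]
clip nose [28.7 12. ]
clip nose [ 28.2 -21.6]
scene stage RL,RR [-86.   54.1] [-86.4 -51. ]
tcp [-75.3  -1.9]
```

The slide is square, about 2 mm right of centre, with its block about 77 mm behind the seat. I'll shift it 2 mm left and lower it onto the stage.

move_arm:
  steps:
    - [[0,0,0],[-1,-2,8],0]
    - [[0,0,0],[-1,-2,14],0]
    - [[0,0,0],[-1,-2,18],0]
    - [[0,0,0],[-1,-2,20],0]
    - [[0,0,0],[-1,-2,21],0]
    - [[0,0,0],[-1,-2,21],0]

```text
t: 8.7
tcp_pos: [0.4935, -0.0075, 0.0046]
tool_rot: [0.0, 0.999, -0.053, -0.0]
contact_force: [-0.2, -0.3, -1.4]
opening: 0.0106
grasp_force: 58.6
```

move_arm:
  steps:
    - [[0,0,0],[0,0,1],0]
    - [[0,0,0],[0,0,2],0]
    - [[0,0,0],[0,0,2],0]

```text
t: 9.0
tcp_pos: [0.4936, -0.0075, 0.0027]
tool_rot: [0.0, 0.999, -0.053, 0.0]
contact_force: [1.0, 0.5, -1.2]
opening: 0.0107
grasp_force: 58.6
```

move_arm:
  steps:
    - [[0,0,0],[0,0,1],0]
    - [[0,0,0],[0,0,1],0]

```text
t: 9.2
tcp_pos: [0.4938, -0.0075, 0.002]
tool_rot: [0.0, 0.999, -0.053, 0.0]
contact_force: [-1.1, -0.5, 3.7]
opening: 0.011
grasp_force: 59.0
```

move_arm:
  steps:
    - [[0,0,0],[0,0,1],0]
    - [[0,0,0],[0,0,1],0]

```text
t: 9.4
tcp_pos: [0.4937, -0.0075, 0.002]
tool_rot: [0.0, 0.999, -0.053, 0.0]
contact_force: [-5.2, -0.3, 17.3]
opening: 0.0106
grasp_force: 61.2
```

The slide is on the stage (17 N contact). I'll ease off 1 mm and slide it straight in.

move_arm:
  steps:
    - [[0,0,0],[0,0,-1],0]
    - [[0,0,0],[5,0,-1],0]
    - [[0,0,0],[11,0,-1],0]
    - [[0,0,0],[17,0,-1],0]
    - [[0,0,0],[23,0,-1],0]
    - [[0,0,0],[28,0,-1],0]
    - [[0,0,0],[33,0,-1],0]
    - [[0,0,0],[36,0,-1],0]
    - [[0,0,0],[38,0,-1],0]

```text
t: 10.3
tcp_pos: [0.5308, -0.0114, 0.002]
tool_rot: [0.0, 0.999, -0.053, -0.001]
contact_force: [-5.9, 0.4, 11.0]
opening: 0.0107
grasp_force: 60.3
```

move_arm:
  steps:
    - [[0,0,0],[4,0,0],0]
    - [[0,0,0],[8,0,0],0]
    - [[0,0,0],[12,0,0],0]
    - [[0,0,0],[16,0,0],0]
    - [[0,0,0],[20,0,0],0]
    - [[0,0,0],[24,0,0],0]
    - [[0,0,0],[26,0,0],0]
    - [[0,0,0],[28,0,0],0]

```text
t: 11.1
tcp_pos: [0.5594, -0.0143, 0.0021]
tool_rot: [-0.0, 0.999, -0.052, 0.0]
contact_force: [0.0, 0.3, 2.0]
opening: 0.0105
grasp_force: 59.1
```

move_arm:
  steps:
    - [[0,0,0],[2,0,0],0]
    - [[0,0,0],[4,0,0],0]
    - [[0,0,0],[6,0,0],0]
    - [[0,0,0],[7,0,0],0]
    - [[0,0,0],[7,0,0],0]

```text
t: 11.6
tcp_pos: [0.5655, -0.015, 0.002]
tool_rot: [0.0, 0.999, -0.052, -0.001]
contact_force: [-6.0, 1.1, 10.4]
opening: 0.0109
grasp_force: 60.1
```

move_arm:
  steps:
    - [[0,0,0],[1,0,0],0]
    - [[0,0,0],[2,0,0],0]
    - [[0,0,0],[2,0,0],0]

```text
t: 11.9
tcp_pos: [0.5674, -0.0152, 0.002]
tool_rot: [0.0, 0.999, -0.052, -0.001]
contact_force: [-4.8, 1.4, 9.7]
opening: 0.0108
grasp_force: 60.1
```

move_arm:
  steps:
    - [[0,0,0],[1,0,0],0]
    - [[0,0,0],[2,0,0],0]
    - [[0,0,0],[2,0,0],0]

```text
t: 12.2
tcp_pos: [0.5694, -0.0154, 0.002]
tool_rot: [0.0, 0.999, -0.053, -0.001]
contact_force: [-5.8, 0.3, 9.7]
opening: 0.0108
grasp_force: 60.2
```

move_arm:
  steps:
    - [[0,0,0],[1,0,0],0]
    - [[0,0,0],[2,0,0],0]
    - [[0,0,0],[2,0,0],0]

```text
t: 12.5
tcp_pos: [0.571, -0.0156, 0.002]
tool_rot: [0.0, 0.999, -0.053, -0.001]
contact_force: [-6.8, -0.1, 12.0]
opening: 0.0111
grasp_force: 60.3
```

move_arm:
  steps:
    - [[0,0,0],[1,0,0],0]
    - [[0,0,0],[2,0,0],0]
    - [[0,0,0],[2,0,0],0]

```text
t: 12.8
tcp_pos: [0.5709, -0.0156, 0.002]
tool_rot: [0.0, 0.999, -0.052, -0.003]
contact_force: [-12.3, 1.5, 17.4]
opening: 0.0109
grasp_force: 61.3
```

```bash
python3 - <<'E'
from h import *
go(.57,-.0157,.002,-6)
c=[]
for n,(r0,c0) in(("top",(175,160)),("scene",(235,150))):
    f=cam(n)["frame"][r0:r0+130,c0:c0+100 if n=="top" else c0+130,::-1];c.append(cv2.resize(f,None,fx=3.4,fy=3.4,interpolation=2))
cv2.imwrite("pics/in.png",np.hstack(c))
E
```

```text
tcp [ 0.5709 -0.0156  0.002 ] yaw -6.01 F [-12.33   1.53  17.42] t 12.8
turn [ 0.04  0.36 -0.01] shift [-0.8  0.2  0. ]
```

It's against the stop: x stays at 0.571 while the force rises. I'll ease off, release, and retreat straight up.

move_arm:
  steps:
    - [[0,0,0],[-2,0,-0.5],0]
    - [[0,0,0],[-2,0,-1],0]
    - [[0,0,0],[-2,0,-1],0.2]
    - [[0,0,0],[-2,0,-1],0.4]
    - [[0,0,0],[-2,0,-1],0.5]
    - [[0,0,0],[-2,0,-1],0.5]
    - [[0,0,0],[-2,0,-1],0.5]

```text
t: 13.6
tcp_pos: [0.5723, -0.0158, 0.0027]
tool_rot: [0.0, 0.999, -0.053, 0.0]
contact_force: [0.8, -0.1, -0.2]
opening: 0.0423
grasp_force: 0.0
```

move_arm:
  steps:
    - [[0,0,0],[0,0,-5],0.5]
    - [[0,0,0],[0,0,-15],0.5]
    - [[0,0,0],[0,0,-30],0.5]
    - [[0,0,0],[0,0,-50],0.5]
    - [[0,0,0],[0,0,-75],0.5]
    - [[0,0,0],[0,0,-105],0.5]
    - [[0,0,0],[0,0,-135],0.5]
    - [[0,0,0],[0,0,-160],0.5]
    - [[0,0,0],[0,0,-180],0.5]
    - [[0,0,0],[0,0,-190],0.5]

```text
t: 14.6
tcp_pos: [0.5733, -0.0157, 0.1962]
tool_rot: [-0.0, 0.999, -0.053, 0.002]
contact_force: [0.7, -0.6, -0.7]
opening: 0.0425
grasp_force: 0.0
```

```bash
python3 -c "
from h import *
go(.45,-.28,.19,-20)"
```

```text
tcp [ 0.5733 -0.0157  0.1962] yaw -6.03 F [ 0.75 -0.57 -0.72] t 14.6
turn [-0.07 -0.26 13.97] shift [-94.9 275.8   5.6]
```

Now I'll move aside to clear the view.

move_arm:
  steps:
    - [[0,0,0],[-9,28,0],0.5]
    - [[0,0,0],[-18,60,0],0.5]
    - [[0,0,0],[-27,90,0],0.5]
    - [[0,0,0],[-36,120,0],0.5]
    - [[0,0,0],[-46,150,0],0.5]
    - [[0,0,0],[-56,180,0],0.5]
    - [[0,0,0],[-66,210,0],0.5]
    - [[0,0,0],[-76,240,0],0.5]
    - [[0,0,0],[-86,265,0],0.5]
    - [[0,0,0],[-95,275,0],0.5]

```text
t: 15.6
tcp_pos: [0.4472, -0.2818, 0.1929]
tool_rot: [0.0, 0.999, -0.054, -0.0]
contact_force: [0.4, -0.4, -0.1]
opening: 0.0424
grasp_force: 0.0
```

```bash
python3 - <<'E'
from h import *
c=[]
for n,(r0,c0) in(("top",(175,160)),("scene",(235,150))):
    f=cam(n)["frame"][r0:r0+130,c0:c0+100 if n=="top" else c0+130,::-1];c.append(cv2.resize(f,None,fx=3.4,fy=3.4,interpolation=2))
cv2.imwrite("pics/final.png",np.hstack(c))
E
```

```text
(no output)
```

View pics/final.png

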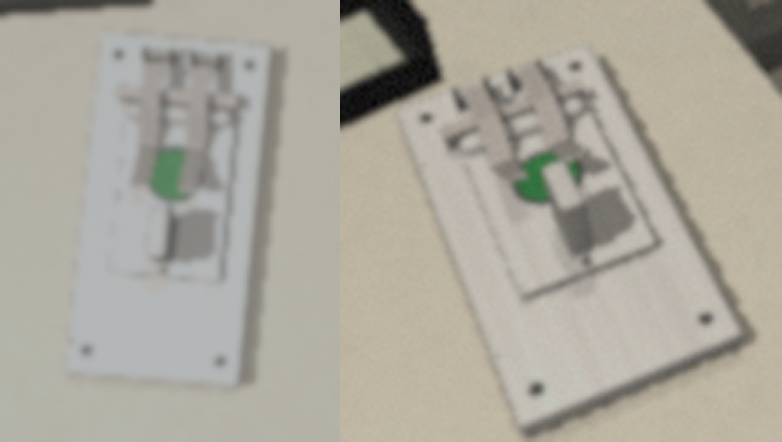

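The slide lies flat under both clips. Its rear corners are at top crop (107,272) and (224,281), and at scene crop (525,298) and (660,243). One numeric check, then I'll hand in.

```bash
python3 - <<'E'
from h import *
Q=lambda u,v:(160+u/3.4-.35,175+v/3.4-.35);P=lambda u,v:(150+(u-340)/3.4-.35,235+v/3.4-.35)
a=[sf(onz("top",Q(*p),.022)) for p in((107,272),(224,281))]+[sf(onz("scene",P(*p),.019)) for p in((525,298),(660,243))]
print(a)
ok=all(-42<p[0]<-17 for p in a) and abs(np.mean([p[1] for p in a]))<8
print(ok)
if ok: print(close_job())
E
```

```text
[array([-22.4,  34.8]), array([-22.2, -38.7]), array([-20.6,  33.1]), array([-19.8, -36.7])]
True
the job is handed in; nothing more can be done
None
```

The windowed slide is loaded against the stop, about 2 mm off centre and square, flat under both clips, released with the arm clear, and handed in at about 16 s; the clip snap was judged from the camera view, not measured.

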